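Seat the last strap wheel in the burnishing block

ROBOT

A 6-joint arm with a two-finger parallel gripper is mounted at the origin on the work surface. World frame = base frame: x ahead of the robot, y to its left, z up, the work surface at z = 0. Lengths are in m, angles in rad, forces in N, time in s.
With the tool pointing down it reaches from about 0.325 to 0.85 m from the base axis. Payload 15.5 kg.
Tool frame: the origin (TCP) lies midway between the tips of the shut fingers; the grasp point (between the pads) lies 19 mm behind it; x points along the fingers, y is the direction in which the jaws open and shut, and the axes are right-handed (so a half turn about x gives the same grasp; the last joint's range is limited). The gripper opens to 91 mm and grips with 3 to 60 N. Pads are 32 mm wide; open, the fingers measure 118 mm over their backs; the gripper's body (76 mm by 178 mm) begins 60 mm behind the grasp point.
Start: joints at [-1.308, 0.494, 1.345, -0, 1.302, -0.096], TCP at [0.219, -0.585, 0.214] pointing down, gripper open.
Joint ranges: [-2.91, 2.91], [-0.82, 2.16], [0.22, 2.67], [-1.22, 4.37], [0.12, 2.79], [-3.08, 3.08]. Speed limits (rad/s): [1.89, 1.89, 2.57, 3.01, 3.01, 3.01].

INTERFACE

Orientations are given as [roll, pitch, yaw] about the fixed x, y, z axes, in that order (R = Rz(yaw) Ry(pitch) Rx(roll)).
In Python, from plant import robot gives the robot as it stands. The module is installed in compiled form; this text tells all that it offers.
- The arm moves only by the tool carry_out, never from a script. Its argument "deltas" is a list of rows, each an object of numbers: "x", "y", "z": the shift along the world's x, y, z in cm; "rx", "ry", "rz": the turn, a rotation vector about the world's x, y, z in degrees. In form: [{"x": .., "y": .., "z": .., "rx": .., "ry": .., "rz": ..}, ...]. A call has exactly 5 rows; each row shifts and turns the commanded pose from where the row before left it; what a row does not reach is not made up. A row lasts 1/8 s, in which the tool goes at most 62.5 mm and 10.7 degrees, less where a joint would pass 70% of its speed; a pose out of reach is approached as far as the arm can. A call is refused whole if a number of a shift passes 6.25 or a number of a turn 10.7, either way. A call with a gripper value outside its range is refused whole. "hand" is the closure in counts, from 0 (fully open) to 255 (shut), set as the call begins (left out, the last holds). The fingers move at their own pace and stop on an object; "squeeze" is the grip in N (left out, the last holds). Time passes only in rows, so rows that do not move let the fingers close, or fill a call up. It gives the time, the measured TCP pose, the force and the opening at its end, in the units of the state.
- robot.state(): the state, without advancing time (a new reading comes with each control period).
- robot.read_camera(name): name is "scene" or "top" or "wrist"; returns a dict with "image" (384x512x3 uint8, red, green, blue), "range_z" (384x512 float32, m along the optical axis (not along the pixel's ray), 0 where there is no reading), "intrinsics" (3x3 intrinsics, pixels), "R" (3x3) and "t" (3): a world point X has camera coordinates R X + t. Camera axes: x right, y down, z forward; pixel columns grow to the right and rows downward; lengths in m; the calibration is good to about 2 mm. A picture is of the moment at which its call begins.
- robot.hand_in(): hands the job in, once; it reports no verdict.
The state is a dict: "time_s": time; "q": joint angles; "qd": joint speeds; "joint_torque": joint torques, N m; "position": TCP position; "tcp_rot": TCP orientation; "force": force on the tool from outside, world axes, zero at the start; "ft_torque": the same for the moment, N m; "width": finger opening in m.
Only numpy, scipy, OpenCV 4.12 (cv2) and the standard library are available. Lean on these libraries where they do the work, as an engineer would, in place of code of your own. Each camera call takes 0.05 s, during which the arm holds its last target.

TASK

One cream strap wheel still lies loose on top of the beech burnishing block. Without pinching or lifting it, push it across the top with the fingertips until it drops into the one empty seat and lies flat and flush like the other two. Leave the two seated wheels and the other things on the bench where they are, and finish clear of everything.

Things in the scene. Friction and masses are not known exactly. Their poses are not given: they have to be found in the camera images.
- block: Fixed beech burnishing block, 150 mm (its x) by 210 mm (its y), 30 mm high. Origin at the centre of its underside, on the bench; z up. Its flat top (the deck) is 30 mm above the bench. Three round seats 40 mm across and 10 mm deep are sunk in the deck in a row along its y, at its x = +35 mm, y = -62, 0 and +62 mm, that is, on the side farther from the robot. The nearer half of the deck is plain; the block's yaw varies within about 20 degrees.
- seat (a point): Centre of the floor of the empty seat: the top face of a fixed cork washer (37 mm across, 2 mm thick) that lies in this seat and leaves it 8 mm deep below the deck. Which of the three seats is empty varies.
- wheel: The loose strap wheel: a cream plastic disc 36 mm across and 8 mm thick with a small brass hub, about 12 g, lying flat on the nearer half of the deck. Origin at the centre of its underside, z up. It slides freely; there is 2 mm of play all round in the seat, and seated it is flush with the deck.
- seated_a: A strap wheel of the same look, already seated in one of the other seats on a 2 mm cork washer fixed beneath it (10 mm thick in all, 36 mm across), its top flush with the deck. Origin at the centre of its underside, z up. To be left there.
- seated_b: The second wheel already seated, the same as the first, in the remaining seat. To be left there.
- stick: Bystander: boxwood burnishing stick, 180 mm long along its x, 18 mm thick, lying on the bench on the robot's side of the block. Origin at the middle of its underside.
- file: Bystander: polished steel tuning file with a dark wooden handle, 195 mm long along its x, 22 mm wide, 18 mm high, lying on the bench to the left of the block. Origin on its underside, 100 mm from the handle's end.
- button0: Bystander: small cream bass button, 14 mm across, 12.5 mm high, on the bench to the right of the block. Origin at the centre of its underside.
- button1: Bystander: another such bass button, beside the first.
- button2: Bystander: the third such bass button.
- jar: Bystander: amber glass jar with a steel cap, 56 mm across, 65 mm high, on the bench beyond the block. Origin at the centre of its underside.
Mind the look-alikes: they are no part of the job. Leave any green or turquoise look-alike of the seated_b alone.

How it is judged:
By the outcome, as a careful person would: the job done as asked, in the order asked, and still so for the second after the job is handed in, with the robot touching nothing.
It also fails if it takes over 48 s, if anything falls off the work surface, if the arm or the gripper's body presses on something with over 40 N, if the wrist force passes 120 N, or if a joint passes its speed limit or range.

## Working session

There is one attempt and no reset: what is moved stays moved. The work goes in short steps, Python scripts to look and compute and a tool call to move; the robot and the scene stay as the last step left them, time stands still between calls to the robot, and variables do not carry over. Pictures are saved under pics/ and viewed, and the job is handed in when it is done.

Besides the shell and the picture viewer there is one more tool, called after ">>>" as name([rows], argument=value, ...), one row to a line, values as JSON. carry_out: Moves the arm, as the interface text tells. Its arguments: {"type":"object","properties":{"deltas":{"type":"array","items":{"type":"object","properties":{"x":{"type":"number"},"y":{"type":"number"},"z":{"type":"number"},"rx":{"type":"number"},"ry":{"type":"number"},"rz":{"type":"number"}}}},"hand":{"type":"number"},"squeeze":{"type":"number"}},"required":["deltas"]}

```bash
mkdir -p pics; cat > h.py <<'E'
import numpy as np, cv2
from plant import robot
def cam(n):
    c=robot.read_camera(n); return c
def save(n,f):
    c=cam(n); cv2.imwrite('pics/'+f+'.png',cv2.cvtColor(c['image'],cv2.COLOR_RGB2BGR)); np.savez('pics/'+f+'.npz',**c); return c
def pix2w(c,u,v,z=None):
    K,R,t=c['intrinsics'],c['R'],c['t']
    d=np.linalg.inv(K)@np.array([u,v,1.]); 
    o=-R.T@t; w=R.T@d
    if z is None: s=c['range_z'][int(round(v)),int(round(u))]
    else: s=(z-o[2])/w[2]
    return o+s*w
E
python3 - <<'E'
from h import *
save('top','top0'); save('scene','scene0')
s=robot.state(); print(s)
E
```

```text
{'time_s': 0.1, 'q': array([-1.30851282e+00,  4.94097577e-01,  1.34605550e+00, -1.01162085e-05,
        1.30251395e+00, -9.55191826e-02]), 'qd': array([-0.00055429, -0.00147599, -0.00233654, -0.0007432 ,  0.00038948,
       -0.00042275]), 'joint_torque': array([ 2.01538365e-03, -8.80241346e+01, -3.82543945e+01,  7.05135148e-02,
        4.83685965e-02, -5.91137541e-05]), 'position': array([ 0.21878562, -0.58509257,  0.21341712]), 'tcp_rot': array([-1.65723936,  1.56972191,  1.84215867]), 'force': array([-0.07259582, -1.01004963, -1.20896164]), 'ft_torque': array([-0.0140229 ,  0.02064155,  0.0786869 ]), 'width': 0.0909340672924428}
```

View pics/top0.png

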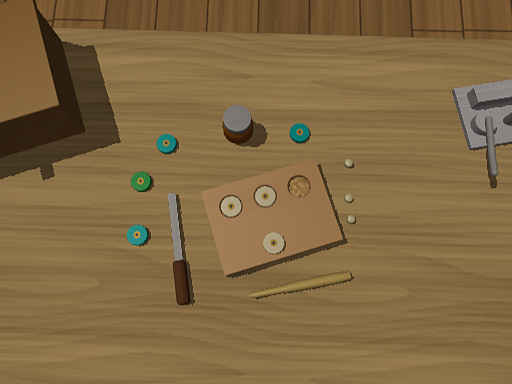

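View pics/scene0.png

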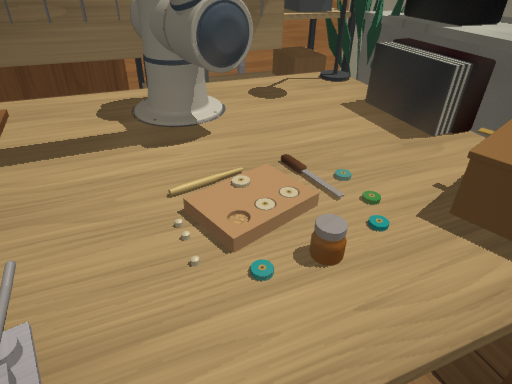

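The top view shows the loose cream wheel at about (274,243) and the seated wheels at (231,206) and (265,196). The empty cork seat is at (299,186). Look-alikes: turquoise at (167,144), (300,132), (138,235), green at (141,181). The buttons are at (349,163), (349,198), (351,219). I choose the cream disc on the plain near half, (274,243).

```bash
python3 - <<'E'
from h import *
c=dict(np.load('pics/top0.npz')); im=c['image']
crop=im[150:290,190:365]; cv2.imwrite('pics/crop0.png',cv2.cvtColor(cv2.resize(crop,None,fx=4,fy=4,interpolation=cv2.INTER_CUBIC),cv2.COLOR_RGB2BGR))
print(c['intrinsics'],-c['R'].T@c['t'],c['R'])
# depth to world
K,R,t=c['intrinsics'],c['R'],c['t']
v,u=np.mgrid[0:384,0:512]; z=c['range_z']
P=np.stack([(u-K[0,2])/K[0,0]*z,(v-K[1,2])/K[1,1]*z,z],-1); W=(P-t)@R
np.save('pics/W.npy',W)
for a in [(274,243),(231,206),(265,196),(299,186),(240,240),(137,235),(300,132),(237,118),(349,163),(349,198),(351,219)]: print(a,W[a[1],a[0]].round(4))
# cream mask
hsv=cv2.cvtColor(im,cv2.COLOR_RGB2HSV)
for a in [(270,238),(280,247),(226,203),(258,192),(299,178),(240,240)]: print(a,hsv[a[1],a[0]])
# deck mask from height
m=((W[...,2]>.02)&(W[...,2]<.05)).astype(np.uint8); m=cv2.morphologyEx(m,cv2.MORPH_CLOSE,np.ones((25,25)))
n,l,st,ce=cv2.connectedComponentsWithStats(m)
for i in range(1,n):
  if st[i,4]>3000:
    cn=max(cv2.findContours((l==i).astype(np.uint8),0,2)[0],key=cv2.contourArea)
    r=cv2.minAreaRect(cn); b=cv2.boxPoints(r); print(st[i],r)
    for p in b: print(p,pix2w(c,*p,.03))
E
```

```text
[[463.28489942   0.         254.46226568]
 [  0.         463.28489942 184.86393787]
 [  0.           0.           1.        ]] [0.44390538 0.03727775 0.82021712] [[ 0.02913924 -0.99957258  0.00235649]
 [-0.97229414 -0.0288909  -0.23196859]
 [ 0.23193752  0.00446819 -0.97272042]]
(274, 243) [0.5304 0.0051 0.0408]
(231, 206) [0.5937 0.0805 0.0289]
(265, 196) [0.6129 0.022  0.03  ]
(299, 186) [ 0.6341 -0.0378  0.0238]
(240, 240) [0.535  0.0627 0.0297]
(137, 235) [0.5405 0.2434 0.0124]
(300, 132) [ 0.7398 -0.0402  0.0106]
(237, 118) [0.7419 0.0745 0.0661]
(349, 163) [ 0.6821 -0.1291  0.0132]
(349, 198) [ 0.6177 -0.1283  0.0113]
(351, 219) [ 0.5796 -0.1307  0.0132]
(270, 238) [ 21  66 173]
(280, 247) [ 22  69 171]
(226, 203) [ 22  66 177]
(258, 192) [ 22  69 174]
(299, 178) [ 17 136 148]
(240, 240) [ 15 120 161]
[  201   158   142   117 10497] ((271.3534851074219, 215.60191345214844), (87.13296508789062, 123.47598266601562), 73.61045837402344)
[199.83119 191.2261 ] [0.61806779 0.13598946 0.03      ]
[318.2898  156.38535] [ 0.68779862 -0.07115019  0.03      ]
[342.8758  239.97772] [ 0.5401915  -0.11266836  0.03      ]
[224.41718 274.81848] [0.47593637 0.08671562 0.03      ]
```

View pics/crop0.png

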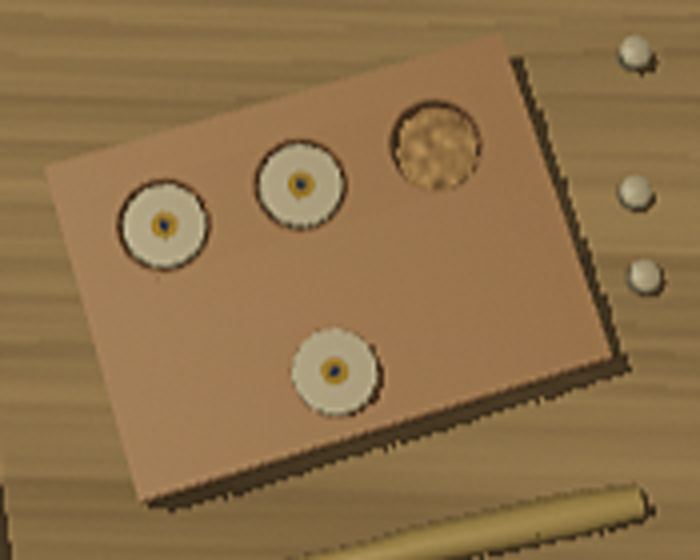

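The close crop confirms the loose wheel, which casts a shadow at its right and lies below the deck's centre. The cork seat is empty at the right end of the row.

```bash
python3 - <<'E'
from h import *
c=dict(np.load('pics/top0.npz')); im=c['image']
hsv=cv2.cvtColor(im,cv2.COLOR_RGB2HSV)
m=((hsv[...,1]<95)&(hsv[...,2]>130)).astype(np.uint8)
m[:, :195]=0; m[:150]=0; m[290:]=0;m[:,345:]=0
m=cv2.morphologyEx(m,cv2.MORPH_CLOSE,np.ones((5,5)))
n,l,st,ce=cv2.connectedComponentsWithStats(m); C={}
for i in range(1,n):
  if st[i,4]>100:
    z=.038 if ce[i][1]>225 else .030
    p=pix2w(c,*ce[i],z); print(st[i],ce[i],p)
    C[round(ce[i][0])]=p
k=sorted(C); a,b,w=C[k[0]],C[k[1]],C[k[2]]
seat=b+(b-a); print('pitch',np.linalg.norm(b-a),'seat',seat,'px seat',pix2w(c,190+436/4,150+146/4,.024))
d=(a-b)[:2]; yaw=np.arctan2(-d[0],d[1]); print('yaw',np.degrees(yaw))
ex=np.array([np.cos(yaw),np.sin(yaw)]); ey=np.array([-ex[1],ex[0]])
o=b[:2]-.035*ex; print('block',o,'wheel in block',(w[:2]-o)@ex,(w[:2]-o)@ey)
v=seat[:2]-w[:2]; print('push',v,np.linalg.norm(v),np.degrees(np.arctan2(v[1],v[0])))
E
```

```text
[255 186  20  21 293] [264.55972696 195.93856655] [0.6130058  0.02273021 0.03      ]
[221 196  20  21 295] [230.5220339  205.91186441] [0.59357748 0.08132031 0.03      ]
[263 232  21  22 328] [273.03353659 242.46036585] [0.53156381 0.00666553 0.038     ]
pitch 0.06172729491940733 seat [ 0.63243411 -0.03585989  0.03      ] px seat [ 0.63312423 -0.0377597   0.024     ]
yaw 18.345374947444228
block [0.57978462 0.01171416] wheel in block -0.04735908184534951 0.01038517846494619
push [ 0.10087029 -0.04252542] 0.10946792763187801 -22.859566460976815
```

```bash
cat >> h.py <<'E'
from scipy.spatial.transform import Rotation as Ro
DIR=np.array([0.1009,-0.0425]); DIR/=np.linalg.norm(DIR)
def rot(s): return Ro.from_euler('xyz',s['tcp_rot']).as_matrix()
def need(pos,dir=DIR,s=None):
    s=s or robot.state(); R=rot(s); best=None
    for sg in (1,-1):
        z=np.array([*(sg*dir),0]); x=np.array([0,0,-1.]); y=np.cross(z,x)
        rv=np.degrees(Ro.from_matrix(np.stack([x,y,z],1)@R.T).as_rotvec())
        print('rotvec option',sg,rv.round(2))
    print('shift cm',(100*(np.array(pos)-s['position'])).round(2),'t',s['time_s'],'w',s['width'],'q6',s['q'][5],'F',s['force'].round(2))
E
python3 - <<'E'
from h import *
need([.490,.0242,.10]); print(rot(robot.state()).round(3))
E
```

```text
rotvec option 1 [-1.0000e-02 -8.0000e-02  1.3666e+02]
rotvec option -1 [-6.000e-02  1.000e-02 -4.334e+01]
shift cm [ 27.12  60.93 -11.34] t 0.1 w 0.0909340672924428 q6 -0.0955191825948781 F [-0.07 -1.01 -1.21]
[[-0.     0.35  -0.937]
 [ 0.001 -0.937 -0.35 ]
 [-1.    -0.001 -0.   ]]
```

>>> carry_out([
  {"x": 1.8, "y": 4.06, "z": -0.5, "rz": -2.9},
  {"x": 1.8, "y": 4.06, "z": -0.5, "rz": -2.9},
  {"x": 1.8, "y": 4.06, "z": -0.5, "rz": -2.9},
  {"x": 1.8, "y": 4.06, "z": -0.5, "rz": -2.9},
  {"x": 1.8, "y": 4.06, "z": -0.5, "rz": -2.9},
], hand=205, squeeze=10)

```text
$.deltas[0]: bad value
```

>>> carry_out([
  {"x": 1.8, "y": 4.06, "z": -0.8, "rz": -2.9},
  {"x": 1.8, "y": 4.06, "z": -0.8, "rz": -2.9},
  {"x": 1.8, "y": 4.06, "z": -0.8, "rz": -2.9},
  {"x": 1.8, "y": 4.06, "z": -0.8, "rz": -2.9},
  {"x": 1.8, "y": 4.06, "z": -0.8, "rz": -2.9},
])

```text
$.deltas[0]: bad value
```

>>> carry_out([
  {"x": 1.8, "y": 4.06, "z": -0.8, "rz": -2.9},
  {"x": 1.8, "y": 4.06, "z": -0.8, "rz": -2.9},
  {"x": 1.8, "y": 4.06, "z": -0.8, "rz": -2.9},
  {"x": 1.8, "y": 4.06, "z": -0.8, "rz": -2.9},
  {"x": 0, "y": 0, "z": 0, "rz": 0},
])

```text
$.deltas[0]: bad value
```

```bash
python3 - <<'E'
from h import *
need([.490,.0242,.034]); save('top','top1'); save('wrist','wrist1'); print(robot.state()['q'])
E
```

```text
rotvec option 1 [-1.0000e-02 -8.0000e-02  1.3666e+02]
rotvec option -1 [-6.000e-02  1.000e-02 -4.334e+01]
shift cm [ 27.12  60.93 -17.94] t 0.1 w 0.0909340672924428 q6 -0.0955191825948781 F [-0.07 -1.01 -1.21]
[-1.30848029e+00  4.93930943e-01  1.34582491e+00  2.60945938e-06
  1.30251269e+00 -9.55504307e-02]
```

View pics/wrist1.png

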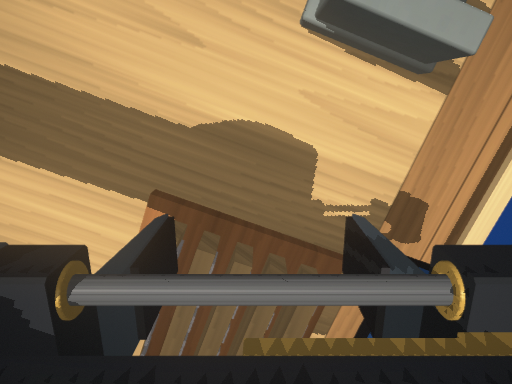

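View pics/top1.png

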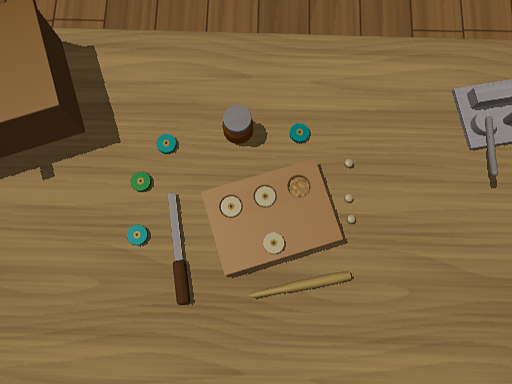

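The calls were refused and nothing moved: rows apparently need all six keys. The wrist view shows a slatted wooden tray under the start pose, so I'll stay high at first.

>>> carry_out([
  {"x": 1.8, "y": 4.06, "z": 0, "rx": 0, "ry": 0, "rz": -2.9},
  {"x": 1.8, "y": 4.06, "z": 0, "rx": 0, "ry": 0, "rz": -2.9},
  {"x": 1.8, "y": 4.06, "z": 0, "rx": 0, "ry": 0, "rz": -2.9},
  {"x": 1.8, "y": 4.06, "z": 0, "rx": 0, "ry": 0, "rz": -2.9},
  {"x": 1.8, "y": 4.06, "z": 0, "rx": 0, "ry": 0, "rz": -2.9},
], hand=205, squeeze=10)

```text
time_s: 0.82
position: [0.3092, -0.3811, 0.2139]
tcp_rot: [3.051, 1.571, 0.013]
force: [0.9, -1.0, 0.2]
width: 0.0439
```

>>> carry_out([
  {"x": 1.8, "y": 4.06, "z": -1, "rx": 0, "ry": 0, "rz": -2.9},
  {"x": 1.8, "y": 4.06, "z": -1, "rx": 0, "ry": 0, "rz": -2.9},
  {"x": 1.8, "y": 4.06, "z": -1, "rx": 0, "ry": 0, "rz": -2.9},
  {"x": 1.8, "y": 4.06, "z": -1, "rx": 0, "ry": 0, "rz": -2.9},
  {"x": 1.8, "y": 4.06, "z": -1, "rx": 0, "ry": 0, "rz": -2.9},
])

```text
time_s: 1.45
position: [0.3993, -0.1781, 0.1637]
tcp_rot: [2.841, 1.57, -0.451]
force: [0.6, -0.6, -0.1]
width: 0.0178
```

>>> carry_out([
  {"x": 1.8, "y": 4.06, "z": -1, "rx": 0, "ry": 0, "rz": -2.9},
  {"x": 1.8, "y": 4.06, "z": -1, "rx": 0, "ry": 0, "rz": -2.9},
  {"x": 1.8, "y": 4.06, "z": -1, "rx": 0, "ry": 0, "rz": -2.9},
  {"x": 1.8, "y": 4.06, "z": -1, "rx": 0, "ry": 0, "rz": -2.9},
  {"x": 1.8, "y": 4.06, "z": -1, "rx": 0, "ry": 0, "rz": -2.7},
])

```text
time_s: 2.08
position: [0.4894, 0.025, 0.1136]
tcp_rot: [-2.988, 1.571, -0.246]
force: [0.7, -1.4, -0.2]
width: 0.0181
```

```bash
python3 - <<'E'
from h import *
need([.490,.0242,.034]); save('top','top2'); save('wrist','wrist2'); print(robot.state()['q'])
E
```

```text
rotvec option 1 [ 2.0000e-02 -0.0000e+00 -1.7996e+02]
rotvec option -1 [0.   0.01 0.04]
shift cm [ 0.06 -0.08 -7.96] t 2.075 w 0.018133858727721237 q6 1.8994758533672216 F [ 0.71 -1.41 -0.18]
[-6.77744277e-02  4.44724196e-01  1.78950925e+00  7.53066983e-04
  9.07591043e-01  1.89892444e+00]
```

View pics/wrist2.png

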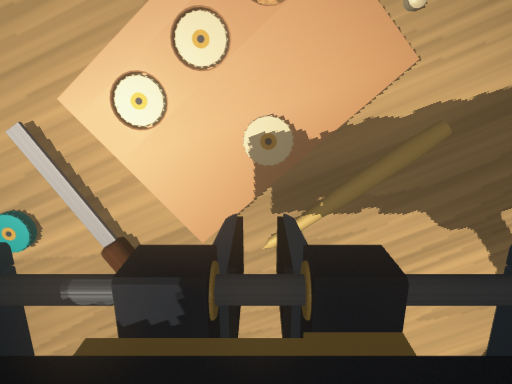

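View pics/top2.png

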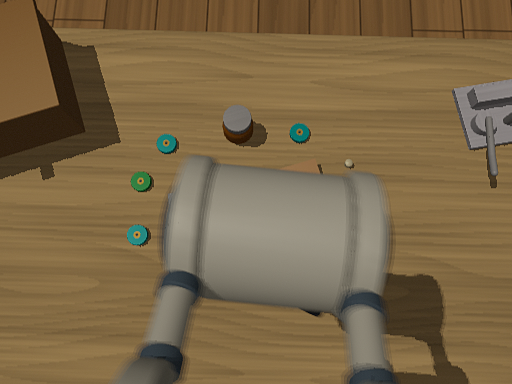

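The wrist view looks along the push. The loose wheel is at (268,141), slightly right of the jaw midline (258), and the seated wheels are at (200,38) and (138,100). The top view is blocked by the arm. I'll measure with the wrist camera as a cross-check.

```bash
python3 - <<'E'
from h import *
c=dict(np.load('pics/wrist2.npz'))
for n,u,v,z in [('loose',268.5,141,.038),('b',200.5,38.5,.03),('a',138.5,100.5,.03),('fingertip L',238,216,None),('R',282,216,None)]:
    print(n,pix2w(c,u,v,z).round(4), pix2w(c,u,v).round(4))
E
```

```text
loose [0.531 0.006 0.038] [0.5309 0.006  0.0376]
b [0.6129 0.0223 0.03  ] [0.6128 0.0223 0.0304]
a [0.5933 0.0812 0.03  ] [0.5931 0.0808 0.0313]
fingertip L [0.4757 0.0572 0.0006] [0.4757 0.0572 0.0006]
R [4.604e-01 2.150e-02 1.000e-04] [4.604e-01 2.150e-02 1.000e-04]
```

Wrist and top agree within 1 mm. Now going down behind the wheel.

>>> carry_out([
  {"x": -0.1, "y": -0.08, "z": -2, "rx": 0, "ry": 0, "rz": 0},
  {"x": 0, "y": 0, "z": -2, "rx": 0, "ry": 0, "rz": 0},
  {"x": 0, "y": 0, "z": -2, "rx": 0, "ry": 0, "rz": 0},
  {"x": 0, "y": 0, "z": -1.3, "rx": 0, "ry": 0, "rz": 0},
  {"x": 0, "y": 0, "z": -0.7, "rx": 0, "ry": 0, "rz": 0},
])

```text
time_s: 2.8
position: [0.4877, 0.0226, 0.0334]
tcp_rot: [0.386, 1.57, 3.129]
force: [0.2, -0.2, 0.1]
width: 0.018
```

```bash
python3 - <<'E'
from h import *
need([.4886,.0242,.034]); save('wrist','wrist3')
E
```

```text
rotvec option 1 [ 5.0000e-02 -0.0000e+00  1.7996e+02]
rotvec option -1 [-0.   -0.03 -0.04]
shift cm [0.09 0.16 0.06] t 2.8 w 0.01797293239542051 q6 1.8927372064759944 F [ 0.25 -0.19  0.13]
```

View pics/wrist3.png

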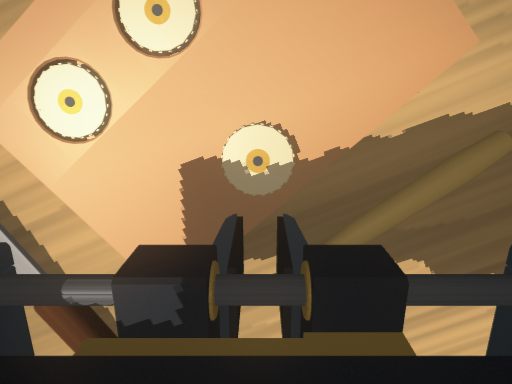

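The wheel is centred between the tips (258 against 260 px). Starting the push slowly.

>>> carry_out([
  {"x": 0.4, "y": -0.06, "z": 0, "rx": 0, "ry": 0, "rz": 0},
  {"x": 0.4, "y": -0.13, "z": 0, "rx": 0, "ry": 0, "rz": 0},
  {"x": 0.4, "y": -0.17, "z": 0, "rx": 0, "ry": 0, "rz": 0},
  {"x": 0.4, "y": -0.17, "z": 0, "rx": 0, "ry": 0, "rz": 0},
  {"x": 0.4, "y": -0.17, "z": 0, "rx": 0, "ry": 0, "rz": 0},
])

```text
time_s: 3.48
position: [0.5082, 0.0156, 0.034]
tcp_rot: [-2.763, 1.571, -0.019]
force: [-0.5, -0.1, 0.1]
width: 0.0178
```

>>> carry_out([
  {"x": 0.4, "y": -0.17, "z": 0, "rx": 0, "ry": 0, "rz": 0},
  {"x": 0.4, "y": -0.17, "z": 0, "rx": 0, "ry": 0, "rz": 0},
  {"x": 0.4, "y": -0.17, "z": 0, "rx": 0, "ry": 0, "rz": 0},
  {"x": 0.4, "y": -0.17, "z": 0, "rx": 0, "ry": 0, "rz": 0},
  {"x": 0.4, "y": -0.17, "z": 0, "rx": 0, "ry": 0, "rz": 0},
])

```text
time_s: 4.1
position: [0.5282, 0.0072, 0.0339]
tcp_rot: [-0.373, 1.571, 2.371]
force: [-0.4, -0.1, 0.2]
width: 0.0178
```

```bash
python3 - <<'E'
from h import *
need([.4886,.0242,.034]); save('wrist','wrist4')
E
```

```text
rotvec option 1 [  0.    -0.   179.96]
rotvec option -1 [-0.   -0.   -0.04]
shift cm [-3.96  1.7   0.01] t 4.1 w 0.017837660939957173 q6 1.8691850949591386 F [-0.43 -0.09  0.18]
```

View pics/wrist4.png

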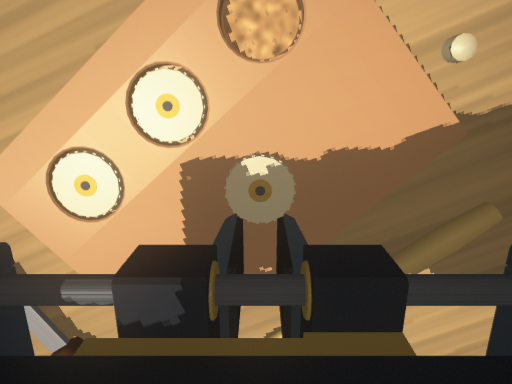

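The wheel (260,190) sits nested against both tips and the seat is straight ahead at (261,20). Measuring wheel and seat.

```bash
python3 - <<'E'
from h import *
c=dict(np.load('pics/wrist4.npz')); s=robot.state(); p=s['position'][:2]
w=pix2w(c,260,190,.038)[:2]; b=pix2w(c,167.5,106,.03)[:2]; a=pix2w(c,85.5,185.5,.03)[:2]
# seat rim fit: deck edge points
st=pix2w(c,261,18.5,.03)[:2]
n=np.array([-DIR[1],DIR[0]]); seat=2*b-a
print('w',w,'b',b,'a',a,'seat extrap',seat,'px',st)
for q in (w,seat,st): print('rel TCP fwd/left mm',1000*(q-p)@DIR,1000*(q-p)@n)
print('seat-w', 1000*(seat-w)@DIR,1000*(seat-w)@n, (seat-w)*100)
E
```

```text
w [ 0.55727284 -0.00405141] b [0.61309556 0.02247366] a [0.59338873 0.08132937] seat extrap [ 0.63280239 -0.03638204] px [ 0.63152837 -0.0357225 ]
rel TCP fwd/left mm 30.555565165521436 0.9161522797444565
rel TCP fwd/left mm 112.7124668270131 0.4397920362597093
rel TCP fwd/left mm 111.28232812506586 0.5530700716689683
seat-w 82.15690166149166 -0.476360243484747 [ 7.55295554 -3.23306305]
```

>>> carry_out([
  {"x": 0.5, "y": -0.21, "z": 0, "rx": 0, "ry": 0, "rz": 0},
  {"x": 0.5, "y": -0.22, "z": 0, "rx": 0, "ry": 0, "rz": 0},
  {"x": 0.5, "y": -0.21, "z": 0, "rx": 0, "ry": 0, "rz": 0},
  {"x": 0.5, "y": -0.22, "z": 0, "rx": 0, "ry": 0, "rz": 0},
  {"x": 0.5, "y": -0.21, "z": 0, "rx": 0, "ry": 0, "rz": 0},
])

```text
time_s: 4.78
position: [0.5532, -0.0036, 0.0339]
tcp_rot: [2.773, 1.571, -0.766]
force: [-1.3, -0.4, -0.0]
width: 0.0178
```

>>> carry_out([
  {"x": 0.5, "y": -0.22, "z": 0, "rx": 0, "ry": 0, "rz": 0},
  {"x": 0.5, "y": -0.21, "z": 0, "rx": 0, "ry": 0, "rz": 0},
  {"x": 0.5, "y": -0.22, "z": 0, "rx": 0, "ry": 0, "rz": 0},
  {"x": 0.5, "y": -0.21, "z": 0, "rx": 0, "ry": 0, "rz": 0},
  {"x": 0.5, "y": -0.22, "z": 0, "rx": 0, "ry": 0, "rz": 0},
])

```text
time_s: 5.4
position: [0.5782, -0.0144, 0.0339]
tcp_rot: [2.878, 1.571, -0.661]
force: [0.1, -0.4, -0.0]
width: 0.018
```

```bash
python3 - <<'E'
from h import *
need([.4886,.0242,.034]); save('wrist','wrist5')
E
```

```text
rotvec option 1 [ -0.     0.   179.96]
rotvec option -1 [ 0.    0.   -0.04]
shift cm [-8.96  3.86  0.01] t 5.4 w 0.01797426436994596 q6 1.8406709238758692 F [ 0.11 -0.45 -0.  ]
```

View pics/wrist5.png

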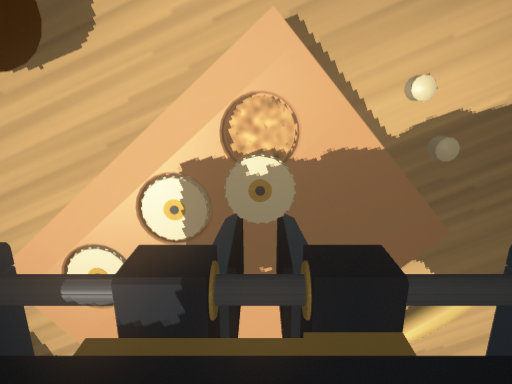

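The wheel (260,190) overlaps the near rim of the seat (261,128). It is still aligned, with about 28 mm to go.

>>> carry_out([
  {"x": 0.35, "y": -0.15, "z": 0, "rx": 0, "ry": 0, "rz": 0},
  {"x": 0.35, "y": -0.15, "z": 0, "rx": 0, "ry": 0, "rz": 0},
  {"x": 0.35, "y": -0.15, "z": 0, "rx": 0, "ry": 0, "rz": 0},
  {"x": 0.35, "y": -0.15, "z": 0, "rx": 0, "ry": 0, "rz": 0},
  {"x": 0.35, "y": -0.15, "z": 0, "rx": 0, "ry": 0, "rz": 0},
])

```text
time_s: 6.08
position: [0.5956, -0.0218, 0.0339]
tcp_rot: [-2.929, 1.571, -0.185]
force: [0.5, -1.2, -0.3]
width: 0.0179
```

```bash
python3 - <<'E'
from h import *
need([.4886,.0242,.034]); c=save('wrist','wrist6')
p=robot.state()['position'][:2]; n=np.array([-DIR[1],DIR[0]])
b=pix2w(c,180,262,.03)
seat=np.array([.6325,-.0362]); print('seat rel tcp',1000*(seat-p)@DIR,1000*(seat-p)@n)
E
```

```text
rotvec option 1 [ -0.     0.   179.96]
rotvec option -1 [ 0.    0.   -0.04]
shift cm [-1.07e+01  4.60e+00  1.00e-02] t 6.075 w 0.017917066186232983 q6 1.8319234274332719 F [ 0.47 -1.16 -0.3 ]
seat rel tcp 39.043283268381074 1.0307707489112452
```

View pics/wrist6.png

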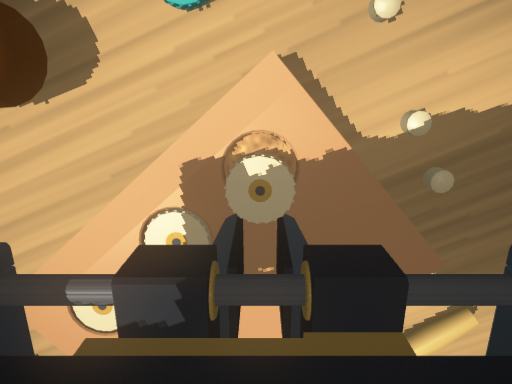

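The wheel (260,190) is about 8.5 mm short of centre and has not tipped yet, which the horn geometry predicts. Finishing with small steps.

>>> carry_out([
  {"x": 0.16, "y": -0.07, "z": 0, "rx": 0, "ry": 0, "rz": 0},
  {"x": 0.16, "y": -0.07, "z": 0, "rx": 0, "ry": 0, "rz": 0},
  {"x": 0.16, "y": -0.07, "z": 0, "rx": 0, "ry": 0, "rz": 0},
  {"x": 0.16, "y": -0.07, "z": 0, "rx": 0, "ry": 0, "rz": 0},
  {"x": 0.13, "y": -0.05, "z": 0, "rx": 0, "ry": 0, "rz": 0},
])

```text
time_s: 6.75
position: [0.6032, -0.0251, 0.0339]
tcp_rot: [-3.141, 1.571, -0.398]
force: [-0.5, -0.1, -0.5]
width: 0.0177
```

```bash
python3 - <<'E'
from h import *
need([.4886,.0242,.034]); c=save('wrist','wrist7'); c2=save('scene','scene7')
cv2.imwrite('pics/scene7c.png',cv2.cvtColor(cv2.resize(c2['image'][150:270,170:340],None,fx=4,fy=4,interpolation=2),cv2.COLOR_RGB2BGR))
for v in range(135,225,6): print(v, pix2w(c,260,v).round(4))
E
```

```text
rotvec option 1 [-1.0000e-02  0.0000e+00  1.7996e+02]
rotvec option -1 [ 0.    0.01 -0.04]
shift cm [-1.146e+01  4.930e+00  1.000e-02] t 6.75 w 0.017744208433133114 q6 1.8283051480168326 F [-0.54 -0.1  -0.54]
135 [ 0.6572 -0.0467  0.031 ]
141 [ 0.6543 -0.0455  0.0303]
147 [ 0.6515 -0.0443  0.0304]
153 [ 0.6477 -0.0428  0.0243]
159 [ 0.6457 -0.0419  0.0301]
165 [ 0.6427 -0.0406  0.0296]
171 [ 0.6397 -0.0394  0.0298]
177 [ 0.6369 -0.0382  0.0305]
183 [ 0.6339 -0.037   0.0305]
189 [ 0.6308 -0.0357  0.0302]
195 [ 0.6278 -0.0344  0.0303]
201 [ 0.6245 -0.033   0.0299]
207 [ 0.6214 -0.0317  0.03  ]
213 [ 0.6183 -0.0304  0.0301]
219 [ 0.6145 -0.0288  0.0285]
```

View pics/wrist7.png

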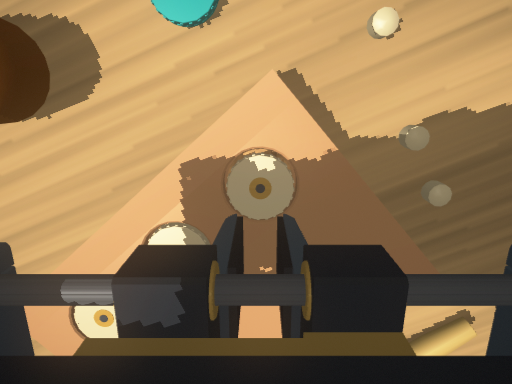

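View pics/scene7c.png

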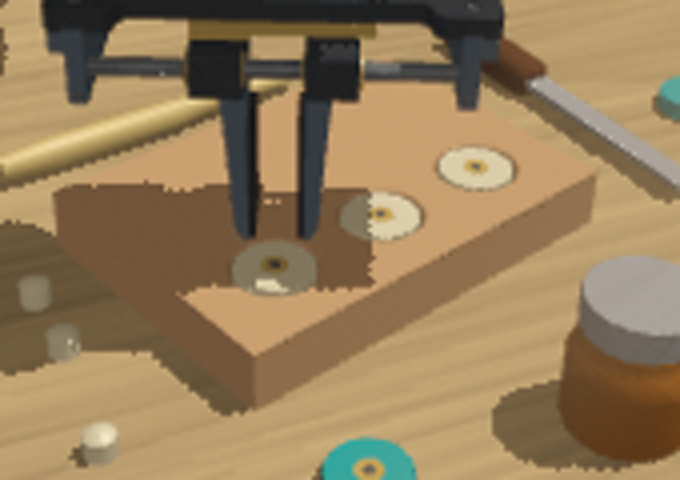

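The wheel at (260,186) is in the seat with its top level at 0.030 m front to rear, flush with the deck. Now backing off, up and away.

>>> carry_out([
  {"x": -0.4, "y": 0.17, "z": 0, "rx": 0, "ry": 0, "rz": 0},
  {"x": -0.4, "y": 0.17, "z": 1, "rx": 0, "ry": 0, "rz": 0},
  {"x": 0, "y": 0, "z": 3, "rx": 0, "ry": 0, "rz": 0},
  {"x": 0, "y": 0, "z": 4, "rx": 0, "ry": 0, "rz": 0},
  {"x": 0, "y": 0, "z": 4, "rx": 0, "ry": 0, "rz": 0},
])

```text
time_s: 7.48
position: [0.5946, -0.0214, 0.1557]
tcp_rot: [-0.085, 1.571, 2.659]
force: [1.7, 0.0, 0.1]
width: 0.0182
```

>>> carry_out([
  {"x": -3, "y": -4, "z": 1, "rx": 0, "ry": 0, "rz": 0},
  {"x": -3, "y": -4, "z": 1, "rx": 0, "ry": 0, "rz": 0},
  {"x": -3, "y": -4, "z": 1, "rx": 0, "ry": 0, "rz": 0},
  {"x": -3, "y": -4, "z": 0, "rx": 0, "ry": 0, "rz": 0},
  {"x": -3, "y": -4, "z": 0, "rx": 0, "ry": 0, "rz": 0},
])

```text
time_s: 8.1
position: [0.4439, -0.2225, 0.1848]
tcp_rot: [2.954, 1.57, -0.586]
force: [0.5, -0.4, 0.2]
width: 0.0179
```

>>> carry_out([
  {"x": -1, "y": -4, "z": 0, "rx": 0, "ry": 0, "rz": 0},
  {"x": -1, "y": -4, "z": 0, "rx": 0, "ry": 0, "rz": 0},
  {"x": 0, "y": -4, "z": 0, "rx": 0, "ry": 0, "rz": 0},
  {"x": 0, "y": -3, "z": 0, "rx": 0, "ry": 0, "rz": 0},
  {"x": 0, "y": 0, "z": 0, "rx": 0, "ry": 0, "rz": 0},
])

```text
time_s: 8.72
position: [0.4248, -0.3731, 0.1844]
tcp_rot: [2.541, 1.57, -1.0]
force: [-0.2, 1.0, -0.3]
width: 0.018
```

```bash
python3 - <<'E'
from h import *
c=save('top','top8'); s=robot.state(); print(s['time_s'],s['position'],s['force'],abs(s['qd']).max())
cv2.imwrite('pics/top8c.png',cv2.cvtColor(cv2.resize(c['image'][100:300,120:370],None,fx=3,fy=3,interpolation=2),cv2.COLOR_RGB2BGR))
K,R,t=c['intrinsics'],c['R'],c['t']
for u in range(292,308,3):
  print([round(float(pix2w(c,u,v)[2]),4) for v in range(179,195,3)])
c0=np.load('pics/top0.npz')['image']; d=cv2.absdiff(c0,c['image']).max(2); ys,xs=np.where(d[100:310,110:365]>40); print(len(xs)); 
n,l,st,ce=cv2.connectedComponentsWithStats((d>40).astype(np.uint8)); print([tuple(x) for x in st[1:] if x[4]>8])
E
```

```text
8.775 [ 0.42473234 -0.37174796  0.18421929] [ 0.24614695 -0.09845764 -0.28085246] 0.024801377707982845
[0.0305, 0.031, 0.0305, 0.0304, 0.0294, 0.0276]
[0.0293, 0.0315, 0.0314, 0.0286, 0.0286, 0.0315]
[0.0301, 0.0297, 0.0323, 0.0313, 0.0301, 0.0307]
[0.0336, 0.0308, 0.0277, 0.0305, 0.031, 0.0291]
[0.0285, 0.0316, 0.0286, 0.0325, 0.8202, 0.0333]
[0.0253, 0.031, 0.0315, 0.0316, 0.0306, 0.0325]
603
[(np.int32(288), np.int32(177), np.int32(22), np.int32(20), np.int32(275)), (np.int32(263), np.int32(232), np.int32(23), np.int32(22), np.int32(322))]
```

View pics/top8c.png

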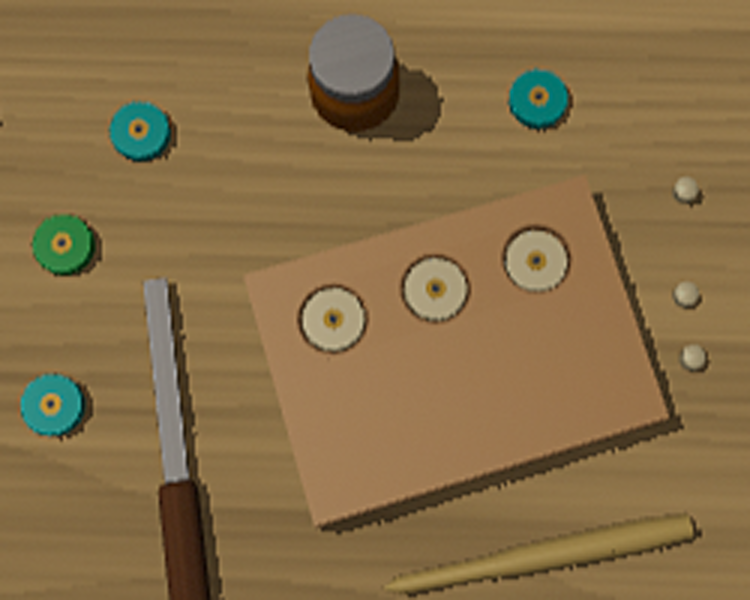

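The three cream wheels sit alike in their seats, with the new one at crop (537,260). Only the loose wheel's old and new places differ from the first picture. The arm is clear and still.

```bash
python3 -c "
from plant import robot
print(robot.hand_in())"
```

```text
the job is handed in; nothing more can be done
None
```

The loose cream wheel is now in the empty seat at the right-hand end of the row, flat and flush with the deck. I set the tips 18 mm apart and kept them 4 mm above the deck. I then pushed the wheel about 110 mm across the top until it dropped in, without pinching or lifting it.

- **Seating:** Before I backed off, the wrist camera's depth put the wheel top level at about 0.030 m, which is deck height. The noisier top-camera depth, taken after I backed off, averaged about the same. It scattered by about 3 mm and had one junk reading.
- **Everything else:** Comparing the first and last top pictures, only the wheel's old and new places had changed. The other wheels, stick, file, buttons and jar had not moved.
- **Limits:** Wrist-force readings at the end of each move stayed under 2 N. The arm finished clear and still, and the last reading before hand-in was 8.8 s.
- **Refused calls:** My first three move calls were rejected because their rows lacked some of the six numbers. Nothing moved on those.

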